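# Tighten a mill strap clamp with a ratchet ring wrench

## Robot

A 7-joint arm with a two-finger parallel gripper is mounted at the origin on the work surface. World frame = base frame: x ahead of the robot, y to its left, z up, the work surface at z = 0. Lengths are in m, angles in rad, forces in N, time in s.
With the tool pointing down it reaches from about 0.425 to 0.925 m from the base axis. Payload 6.8 kg.
Tool frame: the origin (TCP) lies midway between the tips of the shut fingers; the grasp point (between the pads) lies 19 mm behind it (grip_point_offset is the z of the grasp point in the tool frame, in m); z points along the fingers, y is the line along which they close (so a half turn about z gives the same grasp; the last joint's range is limited). The gripper opens to 85 mm and grips with 20 to 120 N. Pads are 22 mm wide; open, the fingers measure 114 mm over their backs; the gripper's body (76 mm by 85 mm) begins 54 mm behind the grasp point. The pads swing forward as they close: fully open they stand 13 mm farther back than shut.
Start: joints at [1.228, 0.477, 0.022, 1.555, -0.011, 1.109, -0.083], TCP at [0.157, -0.656, 0.231] pointing down, gripper open.
Joint ranges: [-2.96, 2.96], [-0.34, 2.1], [-1.41, 1.46], [0.24, 2.44], [-1.37, 4.51], [0.17, 1.92], [-2.96, 2.96]. Speed limits (rad/s): [2.39, 2.39, 3.14, 3.14, 3.14, 3.14, 3.14].

## Interface

Orientations are given as a rotation vector (axis times angle).
In Python, from bench import get_obs, grab_frame, calibration, hand_in, grip_point_offset gives the robot as it stands.
- The arm moves only by the shell command python3 -m pendant 'ROWS' [OPENING] [FORCE]. ROWS is a JSON object of lists of equal length, an entry for each row: "translation": the shift along the world's x, y, z in units of 25 mm (1.0 is 25 mm), a list of three; "delta_rot": the turn, a rotation vector about the world's x, y, z in units of 5 degrees (1.0 is 5 degrees), a list of three. In form: {"translation": [[dx, dy, dz], ...], "delta_rot": [[rx, ry, rz], ...]}. A call has 1 to 12 rows; each row is the pose to reach, as a shift and turn from the pose commanded when the call began; what a row does not reach only later rows make up. A row lasts 1/8 s, in which the tool goes at most 62.5 mm and 10.7 degrees, less where a joint would pass 70% of its speed; a pose out of reach is approached as far as the arm can. A call with a gripper value outside its range is refused whole. OPENING is the opening, from 0 (shut) to 1 (fully open), set as the call begins (- or left out, the last holds). The fingers move at their own pace and stop on an object; FORCE is the grip in N (left out, the last holds). Time passes only in rows, so rows that repeat a pose let the fingers close. It gives the time, the measured TCP pose, the force, the opening and the grip force at its end, in the units of the state.
- get_obs(): the state, without advancing time (a new reading comes with each control period).
- grab_frame(name): name is "side" or "top"; returns (picture, depth): 420x560x3 uint8, red, green, blue; 420x560 float32, m along the optical axis (not along the pixel's ray), 0 where there is no reading.
- calibration(name): a dict with "K" (3x3 intrinsics, pixels), "rvec" (rotation vector, rad) and "tvec" (3), from world to camera coordinates, as OpenCV has them. Camera axes: x right, y down, z forward; pixel columns grow to the right and rows downward; lengths in m; the calibration is good to about 2 mm. A picture is of the moment at which its call begins. calibration takes no time and is no camera call.
- hand_in(): hands the job in; it is judged then, once.
The state is a dict: "clock": time; "joints": joint angles; "qvel": joint speeds; "tau": joint torques, N m; "tcp_pos": TCP position; "orientation": TCP orientation; "contact_force": force on the tool from outside, world axes, zero at the start; "moment": the same for the moment, N m; "grip_width": finger opening in m; "gripper_force": force on a finger pad.
Only numpy, scipy, OpenCV 4.12 (cv2) and the standard library are available. Lean on these libraries where they do the work, as an engineer would, in place of code of your own. Each camera call takes 0.05 s, during which the arm holds its last target. There are 200 camera calls.

## Task

Fit the ratchet ring wrench from the rubber mat over the strap clamp's square nut and work its handle back and forth between the two posts, clockwise to tighten and slipping back, until the clamp's brass load pointer stands clear between its two short pins; never let the pointer go past the second pin. Then take the wrench off and lay it flat on the mat again. Do not press on the clamp with the hand, do not ram the wrench down on the nut, and leave everything else where it is.

Things in the scene. Friction and masses are not known exactly. Their poses are not given: they have to be found in the camera images.
- wrench: ratchet ring wrench, bare steel, 0.35 kg, 246 mm long, lying right side up. Origin: centre of the ring's underside; z up; handle along -x. Head: 58 mm across, 20 mm high. Handle: straight bar 18 mm wide (y), 18 mm high, x = -55 to -205 mm, its middle 22 mm above the underside, on a butt 24 mm across that reaches down to the underside; centre of mass at x = -80 mm
- ring (a point): centre of the ring's underside. Through hole: a square, 23.4 mm across flats, at the start parallel to the wrench's axes, held in a ratchet of 20 clicks a turn (18 degrees). Turning the wrench clockwise seen from above drives the square; anticlockwise it slips back with about 0.1 N m
- handle (a point): point on the handle's middle line, 100 mm from the ring's centre (wrench frame -100, 0, 22 mm), a good place to grip; axes as the wrench
- clamp: strap clamp on a steel plate fixed to the table. Origin on the nut's axis at table height, z up. Plate x -125 to 175, y -155 to 155 mm, 20 mm high; strap (44 wide) and work run to +x, under 46 mm high. Two posts, 16 mm thick, 94 mm high, at (-105, +-134) mm: the handle swings between them, 0.75 rad to either side of -x. But for the nut, all else is under 52 mm
- nut_top (a point): on the nut's axis at the top of its square, 68 mm above the table; turns with the nut, x and y axes square on its flats. Square 22 mm across flats, 12 mm high, oiled; above it a 5 mm bevel drawing in to 14 mm, and a 12 mm stud to 86 mm; the seated ring rests on a 42 mm flange at 56 mm. Turns clockwise against 1.1 N m (about 0.7 felt when the pull pauses), the first 1.3 to 1.9 rad without load
- pointer (a joint): brass load pointer under the nut, 110 mm long, pointing to the clamp's +y; rad, 0 = no load, grows clockwise as the tightened nut loads it, adding 3 N m per rad to the 1.1 N m; it stays when the nut is let go. Two steel pins 100 mm out, just under its level: at 0.035 and 0.235 rad; it (7 mm wide) stands clear between them at 0.10 to 0.17; 0.22 is past the second
- mat: black rubber mat fixed on the table, 330 (x) by 140 (y) by 3 mm; origin: centre of its underside, to the left or the right of the clamp. The wrench lies along its x, ring at the +x end
- collet_box: yellow steel box of collets, fixed, 140 (x) by 200 (y) by 55 mm, its open lid rising to 175 mm at the +x side; on the other side of the clamp than the mat
- spare_nut: loose spare hex nut, 27 mm across flats, 14 mm high, on the mat beside the wrench; origin: centre of its underside; leave alone
- hammer: claw hammer lying on the table, left side; leave alone
- spanner: open-end spanner lying on the table, right side, no ratchet; leave alone
- brush: hand brush lying beyond the clamp; leave alone
- step_block: dark steel block 50 by 30 by 40 mm beyond the clamp; leave alone
- oiler: grey oil bottle, 52 mm across, 130 mm high, beyond the clamp; leave alone

How it is judged:
On the way, in this order (a step that is already met when the one before it is completed fails the run):
1. the wrench's ring is seated over the nut, down on its flange, before the pointer shows load (horizontal distance between ring and nut_top below 0.004 m and z of ring in the frame of clamp below 0.06 m and value of joint pointer below 0.04 rad), for 0.1 s.
2. the pointer stands between the pins with the wrench on the nut (horizontal distance between ring and nut_top below 0.006 m and value of joint pointer between 0.07 and 0.2 rad), for 0.1 s.
At the end, for the whole second after the job is handed in: The load pointer stands between the pins, at 0.07 to 0.20 rad; the wrench lies at rest on the mat, right side up, flat within 0.06 rad, ring centre and handle point within the mat's outline (value of joint pointer between 0.07 and 0.2 rad and x of ring in the frame of mat between -0.165 and 0.165 m and y of ring in the frame of mat between -0.07 and 0.07 m and x of handle in the frame of mat between -0.165 and 0.165 m and y of handle in the frame of mat between -0.07 and 0.07 m and z of ring in the frame of mat between -0.002 and 0.007 m and angle between wrench's own z axis and vertical below 0.06 rad and linear speed of wrench below 0.02 m/s); the robot touches nothing.
It fails at once if the pointer goes past the second pin (over 0.22 rad) (value of joint pointer above 0.22 rad).
It fails at once if the hand presses on the clamp (over 5 N) (contact force between any of the fingers, the arm and clamp above 5 N).
It fails at once if the wrench is rammed down on the nut (over 40 N while the ring still stands on top of the square) (contact force between wrench and clamp above 40 N and z of ring in the frame of clamp above 0.0655 m).
It fails at once if a bystander is moved by more than 30 mm (distance of any of spare_nut, hammer, spanner, brush, step_block, oiler from where it was at the start of the episode above 0.03 m).
It also fails if it takes over 69 s, if anything falls off the work surface, if the arm or the gripper's body presses on something with over 40 N, if the wrist force passes 120 N, or if a joint passes its speed limit or range.

## Working session

There is one attempt and no reset: what is moved stays moved. The work goes in short steps, Python scripts to look and compute and a shell command to move; the robot and the scene stay as the last step left them, time stands still between calls to the robot, and variables do not carry over. Pictures are saved under pics/ and viewed, at most 10 in all, crops included, and the job is handed in when it is done.

```bash
ls; mkdir -p pics; cat > h.py <<'E'
import numpy as np, cv2
from bench import *
def save(name,fn):
    p,d=grab_frame(name); cv2.imwrite('pics/'+fn+'.png',p[:,:,::-1]); np.savez('pics/'+fn+'.npz',p=p,d=d); return p,d
def world(name,d):
    c=calibration(name);K=np.array(c['K']);R=cv2.Rodrigues(np.array(c['rvec'],float))[0];t=np.array(c['tvec']).ravel()
    v,u=np.mgrid[:d.shape[0],:d.shape[1]]
    P=np.stack([(u-K[0,2])/K[0,0]*d,(v-K[1,2])/K[1,1]*d,d],-1)
    return (P-t)@R
def proj(name,X):
    c=calibration(name)
    return cv2.projectPoints(np.array(X,float).reshape(-1,3),np.array(c['rvec'],float),np.array(c['tvec'],float),np.array(c['K'],float),None)[0][:,0]
E
python3 - <<'E'
from h import *
for n in('top','side'):
    save(n,n+'0'); c=calibration(n);R=cv2.Rodrigues(np.array(c['rvec'],float))[0];print(n,-R.T@np.array(c['tvec']).ravel(),R[2],c['K'])
o=get_obs();print(o,grip_point_offset)
E
```

```text
pics
top [ 0.36612582 -0.01339276  1.23677994] [ 0.16677279  0.00107493 -0.98599477] [[452.89736773   0.         271.85697645]
 [  0.         452.89736773 212.45226344]
 [  0.           0.           1.        ]]
side [-0.01270489  0.65332789  0.61522042] [ 0.55730496 -0.64657087 -0.52091966] [[429.48204861   0.         269.44216684]
 [  0.         429.48204861 212.68182358]
 [  0.           0.           1.        ]]
{'clock': 0.1, 'joints': array([ 1.22790269,  0.47772222,  0.02234486,  1.55634927, -0.01150785,
        1.10931779, -0.08309674]), 'qvel': array([-0.00087572, -0.00191234,  0.00162261, -0.00425638, -0.00105555,
       -0.00013262,  0.00113367]), 'tau': array([ 4.88120088e-03, -5.97752059e+01,  1.61388561e+00, -2.81948483e+01,
        1.29009041e-02,  5.03813411e-03, -3.51453821e-05]), 'tcp_pos': array([ 0.15689766, -0.65595723,  0.23042118]), 'orientation': array([-3.11833724e+00, -3.67802209e-01,  4.86405775e-04]), 'contact_force': array([-0.30224411, -0.67720679,  0.54667166]), 'moment': array([-0.00349626,  0.01224503,  0.02663416]), 'gripper_force': 0.0, 'grip_width': 0.08578760877223635} -0.0187
```

View pics/top0.png

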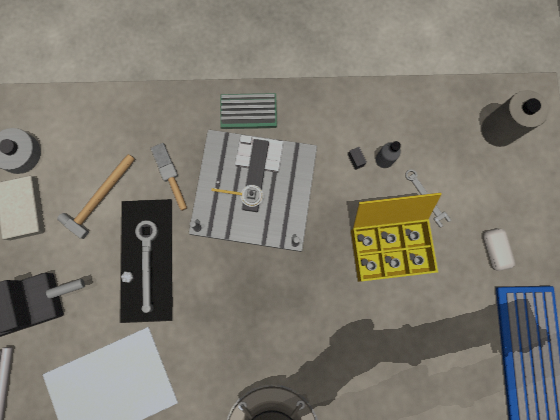

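View pics/side0.png

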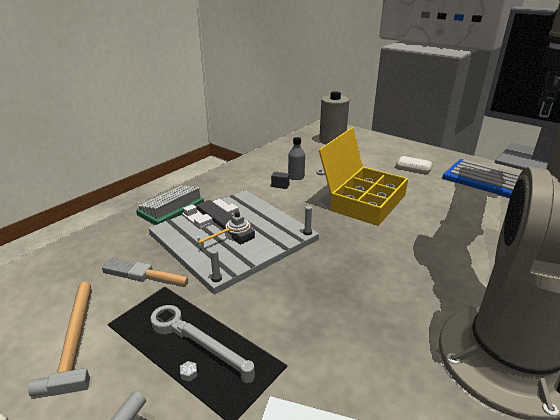

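```bash
cat > m.py <<'E'
from h import *
z=np.load('pics/top0.npz');p=z['p'];d=z['d'];W=world('top',d);Z=W[...,2]
v,u=np.mgrid[:420,:560]
def box(a,b,c,e): return (u>=a)&(u<b)&(v>=c)&(v<e)&(d>0)
def rect(m,n):
    r=cv2.minAreaRect(W[m][:,:2].astype(np.float32));print(n,m.sum(),np.round(r[0],4),np.round(r[1],4),round(r[2],2),'z',np.median(Z[m]));return r
print('table z',np.median(Z[box(210,340,300,360)]))
mat=box(110,185,190,335)&(p.max(-1)<40)&(Z<.012);rect(mat,'mat')
wr=box(125,170,205,320)&(Z>.010)&(p.mean(-1)>50)
wr&=~(box(115,136,265,290));rect(wr,'wrench')
ring=wr&box(130,165,215,245);rect(ring,'ring')
hd=wr&box(130,165,252,300);q=W[hd];l=cv2.fitLine(q[:,:2].astype(np.float32),cv2.DIST_HUBER,0,.001,.001).ravel();print('handle',l,'ang',np.degrees(np.arctan2(l[1],l[0])),np.percentile(q[:,2],[5,50,95]))
rect(box(115,136,265,290)&(Z>.008),'spare')
pl=box(180,325,120,260)&(Z>.014)&(Z<.027);rect(pl,'plate')
for n,b in(('postL',(185,208,212,240)),('postR',(285,305,228,252))):
    m=box(*b)&(Z>.08);rect(m,n);print(W[m].mean(0))
for lo,hi in((.080,.1),(.072,.08),(.064,.074),(.05,.062)):
    m=box(235,270,180,215)&(Z>lo)&(Z<hi);
    if m.sum()>2: rect(m,'nut%.3f'%lo);print(W[m].mean(0))
br=(p[...,0].astype(int)-p[...,2]>60)&box(205,255,180,205);q=W[br];l=cv2.fitLine(q[:,:2].astype(np.float32),cv2.DIST_HUBER,0,.001,.001).ravel();print('pointer',br.sum(),l,np.degrees(np.arctan2(l[1],l[0])),np.median(q[:,2]))
def crop(n,a,b,c,e,k,f):
    im=np.load('pics/%s0.npz'%n)['p'][c:e,a:b,::-1];return cv2.resize(im,None,fx=k,fy=k,interpolation=cv2.INTER_CUBIC)
A=crop('top',205,305,170,250,4,'');B=crop('top',110,185,190,335,4,'')
C=crop('side',190,270,200,260,5,'')
im=np.zeros((600,800,3),np.uint8);im[:320,:400]=A;im[:580,400:700]=B;im[320:600,:400]=C[:280];cv2.imwrite('pics/crop1.png',im)
E
python3 m.py
```

```text
table z 0.00026496301783005807
mat 4958 [0.4535 0.3325] [0.3277 0.1379] 1.04 z 0.003122544036694114
wrench 888 [0.4368 0.3194] [0.2444 0.0582] 7.14 z 0.029090201942664234
ring 338 [0.5259 0.3325] [0.0568 0.0642] 60.21 z 0.02322544541204587
handle [0.99943966 0.03347174 0.40880954 0.32451183] ang 1.9181478 [0.02535025 0.03295387 0.03705882]
spare 103 [0.4117 0.3832] [0.0579 0.0286] 22.07 z 0.016949778384327003
plate 10046 [0.6712 0.0541] [0.3521 0.3566] 80.03 z 0.020464269576299488
postL 37 [0.5339 0.1922] [0.0141 0.0143] 43.04 z 0.09376938190854464
[0.53390997 0.19165513 0.0927663 ]
postR 31 [ 0.4882 -0.0706] [0.0127 0.0147] 85.71 z 0.09346503671765014
[ 0.4881439  -0.07100139  0.09336098]
nut0.080 16 [0.6143 0.0422] [0.008  0.0085] 88.04 z 0.08654250522780646
[0.61436535 0.04223122 0.08647851]
nut0.072 18 [0.6151 0.0422] [0.0167 0.0178] 78.92 z 0.07477030161880169
[0.61278781 0.04271833 0.0744992 ]
nut0.064 41 [0.6154 0.0426] [0.0223 0.0218] 80.77 z 0.07039369535299755
[0.61387048 0.04222434 0.06970788]
nut0.050 222 [0.614  0.0444] [0.0518 0.065 ] 31.3 z 0.0547880292583763
[0.61347273 0.0435751  0.05475046]
pointer 78 [0.17647363 0.9843054  0.6276775  0.11212648] 79.83557 0.0498439360827079
```

View pics/crop1.png

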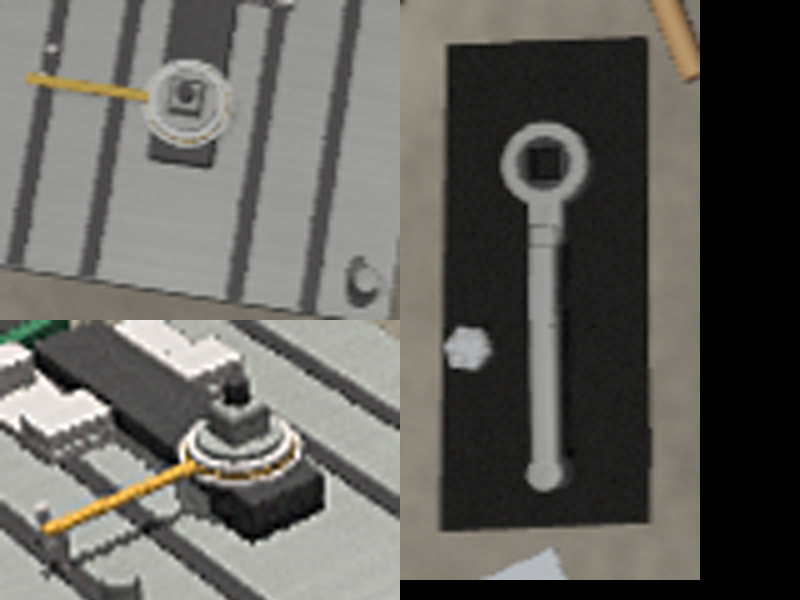

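The top view shows the wrench on the mat on the left: ring at about (146,231), butt at (146,308). The nut is at (252,196), and the clamp is yawed about -10°. The pointer is at zero on the +y side.

```bash
python3 -m pendant '{"translation":[[1,1,0.4],[2.5,2.5,0.8],[4,4.2,0.8],[5.5,5.8,0.8],[7,7.4,0.8],[8.6,9,0.8],[10.2,10.6,0.8],[11.8,12.2,0.8],[13.4,13.8,0.8],[15,15.4,0.8],[16.3,16.9,0.8],[17,17.8,0.8]],"delta_rot":[[0,0,1],[0,0,2.5],[0,0,4],[0,0,5.5],[0,0,7],[0,0,8.5],[0,0,10],[0,0,11.5],[0,0,13],[0,0,14.5],[0,0,16],[0,0,17]]}' 1 40
python3 -m pendant '{"translation":[[-0.5,1.5,0],[-1,3.5,0],[-1.6,5.5,0],[-2.2,7.5,0],[-2.8,9.5,0],[-3.4,11.5,-0.4],[-4,13.5,-0.8],[-4.6,15.5,-1.4],[-5.2,17.5,-2],[-5.7,19.5,-2.6],[-6.1,21,-3.2],[-6.1,21.45,-3.8]],"delta_rot":[[0,0,1],[0,0,2.5],[0,0,4],[0,0,5.5],[0,0,7],[0,0,8.5],[0,0,10],[0,0,11.5],[0,0,13],[0,0,14.5],[0,0,16],[0,0,16.7]]}'
python3 - <<'E'
from h import *
o=get_obs();print(o['tcp_pos'],o['orientation'],o['joints'],o['contact_force'],grip_point_offset)
E
```

```text
clock: 1.6
tcp_pos: [0.5835, -0.2073, 0.2516]
orientation: [-2.041, -2.388, -0.002]
contact_force: [-0.3, 0.2, 0.5]
grip_width: 0.0859
gripper_force: 0.0
clock: 3.1
tcp_pos: [0.4282, 0.3269, 0.1561]
orientation: [-0.064, 3.141, 0.001]
contact_force: [-0.0, -0.0, 0.2]
grip_width: 0.0854
gripper_force: 0.0
[0.4282247  0.32690003 0.15608868] [-6.44109123e-02  3.14072694e+00  1.04326490e-03] [-0.05616899  0.49712608 -0.9106139   1.90955736  0.47528497  0.96610737
  0.42399632] [-0.03809711 -0.02573519  0.23978908] -0.0187
```

```bash
python3 -m pendant '{"translation":[[0.07,-0.06,0],[0.07,-0.06,-1],[0.07,-0.06,-2.5],[0.07,-0.06,-4],[0.07,-0.06,-5],[0.07,-0.06,-5.6],[0.07,-0.06,-5.85],[0.07,-0.06,-5.85]],"delta_rot":[[0,0,-0.1],[0,0,-0.1],[0,0,-0.1],[0,0,-0.1],[0,0,-0.1],[0,0,-0.1],[0,0,-0.1],[0,0,-0.1]]}' 0.45
python3 -m pendant '{"translation":[[0,0,0],[0,0,0],[0,0,0],[0,0,0],[0,0,0],[0,0,0]],"delta_rot":[[0,0,0],[0,0,0],[0,0,0],[0,0,0],[0,0,0],[0,0,0]]}' 0 100
python3 -c "
from h import *;save('side','side1');o=get_obs();print(o['moment'])"
```

```text
clock: 4.1
tcp_pos: [0.4319, 0.323, 0.0105]
orientation: [-0.038, 3.141, 0.0]
contact_force: [-0.5, 0.1, 0.3]
grip_width: 0.0382
gripper_force: 0.0
clock: 4.85
tcp_pos: [0.4319, 0.3243, 0.0115]
orientation: [-0.041, 3.139, 0.002]
contact_force: [-0.7, 0.3, 5.2]
grip_width: 0.016
gripper_force: 98.1
[-0.02414651  0.13372443  0.17513488]
```

View pics/side1.png

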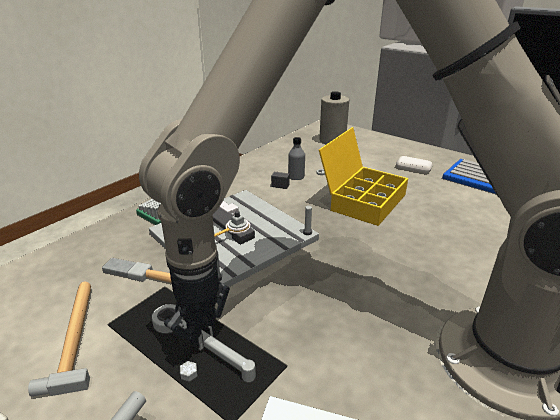

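The side view shows the hand gripping the handle, with the wrench still flat on the mat. Next I lift it and carry it to above the nut.

```bash
python3 -m pendant '{"translation":[[0,0,0.5],[0,0,1.5],[0,0,3],[0,0,4.5],[0,0,5.5],[0.4,-1.2,5.8],[0.9,-2.7,5.8],[1.4,-4.2,5.8],[1.9,-5.7,5.8],[2.3,-7.2,5.8],[2.8,-8.7,5.8],[3.3,-10,5.8]],"delta_rot":[[0,0,0],[0,0,0],[0,0,0],[0,0,0],[0,0,0],[0,0,-0.2],[0,0,-0.5],[0,0,-1],[0,0,-1.4],[0,0,-1.8],[0,0,-2.1],[0,0,-2.38]]}'
python3 -m pendant '{"translation":[[0.15,-0.6,-0.5],[0.15,-0.6,-0.8],[0.15,-0.6,-0.8],[0.15,-0.6,-0.8]],"delta_rot":[[0,0,0],[0,0,0],[0,0,0],[0,0,0]]}'
cat > m2.py <<'E'
from h import *
import sys
f=sys.argv[1];ims=[]
for n in('top','side'):
    p,d=save(n,f+n);
    q=proj(n,[[.6145,.0422,.1]])[0].astype(int);print(n,q)
    a,b=q[0]-50,q[1]-50;ims.append(cv2.resize(p[b:b+100,a:a+100,::-1],(400,400),interpolation=cv2.INTER_CUBIC))
    W=world(n,d);m=np.zeros(d.shape,bool);m[b:b+100,a:a+100]=1
    m&=(d>0)&(W[...,2]>.1)&(np.hypot(W[...,0]-.6145,W[...,1]-.0422)<.06)
    q=W[m];print(len(q),np.percentile(q[:,2],[5,50,95]) if len(q) else '')
    if n=='top' and len(q):
        q=q[q[:,0]>.60];t=q[q[:,2]>np.median(q[:,2])-.006];r=cv2.minEnclosingCircle(t[:,:2].astype(np.float32));print('circ',r)
cv2.imwrite('pics/'+f+'.png',np.hstack(ims))
o=get_obs();print(o['tcp_pos'],o['orientation'],o['contact_force'],o['moment'])
E
python3 m2.py hov
```

```text
clock: 6.4
tcp_pos: [0.5134, 0.0714, 0.1555]
orientation: [-0.288, -3.128, 0.001]
contact_force: [0.5, -0.1, -3.8]
grip_width: 0.0162
gripper_force: 98.2
clock: 6.9
tcp_pos: [0.5172, 0.0601, 0.1352]
orientation: [-0.282, -3.129, -0.001]
contact_force: [0.8, 0.6, -3.0]
grip_width: 0.0158
gripper_force: 98.0
top [250 191]
197 [0.14465502 0.48267693 0.50317972]
circ ((0.6220359802246094, 0.03180919960141182), 0.023476537317037582)
side [237 206]
355 [0.13123211 0.14496664 0.14939774]
[0.51751454 0.05950657 0.13540323] [2.82948154e-01 3.12837702e+00 8.15185159e-04] [ 0.020702    0.52237427 -2.75069786] [-0.01315536  0.08948399  0.00850721]
```

View pics/hov.png

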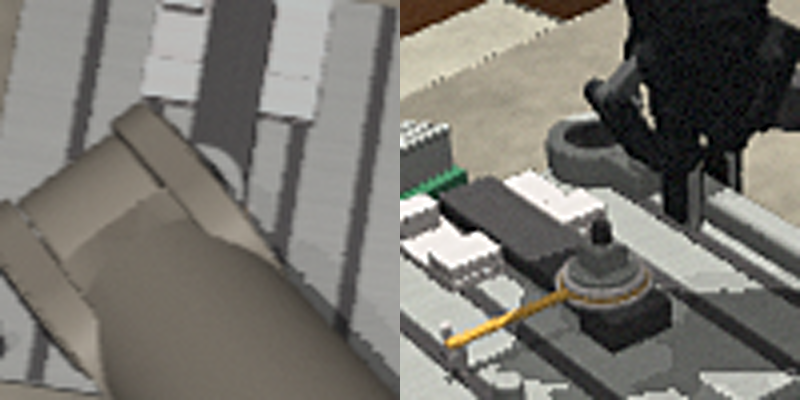

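The side view shows the ring up and left behind the fingers, at about (590,140) in the crop, with the nut below at (600,255). The arm hides the ring in the top view, so I rectify the side view to locate the ring relative to the nut.

```bash
cat > m3.py <<'E'
from h import *
import sys
def rectify(img,n,z,cx,cy,R=.045,s=.0003):
    k=int(2*R/s);a=np.arange(k)*s-R
    X=np.stack([cx-a[:,None]+0*a,cy-a[None,:]+0*a[:,None],np.full((k,k),z)],-1)  # up=+x, left=+y
    uv=proj(n,X).astype(np.float32).reshape(k,k,2)
    return cv2.remap(img,uv[...,0],uv[...,1],cv2.INTER_CUBIC)
from scipy.optimize import least_squares
def show():
    s=np.load('pics/hovside.npz');s0=np.load('pics/side0.npz');t0=np.load('pics/top0.npz')
    c=(.6145,.0422)
    L=[rectify(s['p'],'side',.147,*c),rectify(s0['p'],'side',.068,*c),rectify(t0['p'],'top',.068,*c)]
    for i in L[1:]:
        k=len(i)//2; R=cv2.boxPoints(((k,k),(.022/.0003,.022/.0003),10)); cv2.polylines(i,[R.astype(int)],True,(255,0,0),1)
    cv2.circle(L[0],(150,150),97,(255,0,0),1)
    cv2.imwrite('pics/rect.png',np.hstack(L)[:,:,::-1])
def ringfit(f,ztop,c):
    z=np.load(f);W=world('side',z['d']);m=(z['d']>0)&(abs(W[...,2]-ztop)<.006)&(np.hypot(W[...,0]-c[0],W[...,1]-c[1])<.05)
    return W[m]
if __name__=='__main__':
    show()
    for f,lo in(('side0',.080),('top0',.080)):
        n=f[:-1];z=np.load('pics/%s.npz'%f);W=world(n,z['d']);m=(z['d']>0)&(W[...,2]>lo)&(W[...,2]<.1)&(np.hypot(W[...,0]-.6145,W[...,1]-.0422)<.02);print(f,m.sum(),W[m].mean(0),W[m].min(0),W[m].max(0))
    for f,lo,hi in(('side0',.054,.062),):
        z=np.load('pics/%s.npz'%f);W=world('side',z['d']);m=(z['d']>0)&(W[...,2]>lo)&(W[...,2]<hi)&(np.hypot(W[...,0]-.6145,W[...,1]-.0422)<.04);print(f,m.sum(),cv2.minEnclosingCircle(W[m][:,:2].astype(np.float32)))
E
python3 m3.py
```

```text
side0 21 [0.61439909 0.0442365  0.0850715 ] [0.60979437 0.03817126 0.08091867] [0.62248163 0.04994553 0.08871093]
top0 16 [0.61436535 0.04223122 0.08647851] [0.61006431 0.03816087 0.08213545] [0.61859626 0.04633938 0.09051483]
side0 108 ((0.6142988204956055, 0.04624433070421219), 0.026732314378023148)
```

View pics/rect.png

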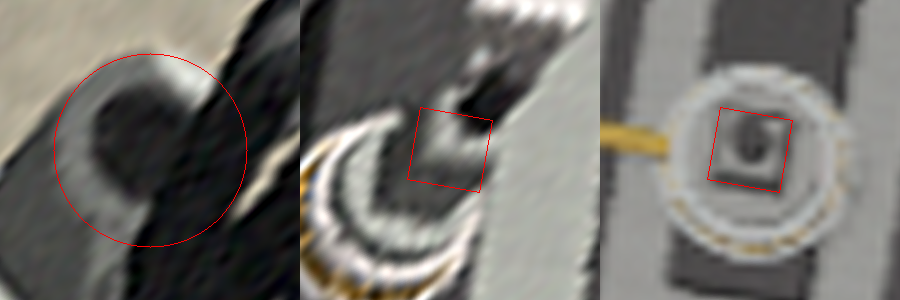

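The rectified view puts the ring within about 1-2 mm of the nut axis, and the nut is square to the clamp at -10°. I lower slowly over the stud.

```bash
python3 -m pendant '{"translation":[[0,0,-0.4],[0,0,-0.9],[0,0,-1.4],[0,0,-1.8],[0,0,-2.0],[0,0,-2.0]],"delta_rot":[[0,0,0],[0,0,0],[0,0,0],[0,0,0],[0,0,0],[0,0,0]]}'
python3 -m pendant '{"translation":[[0,0,-0.05],[0,0,-0.1],[0,0,-0.15],[0,0,-0.2],[0,0,-0.2]],"delta_rot":[[0,0,0],[0,0,0],[0,0,0],[0,0,0],[0,0,0]]}'
python3 -c "
from h import *
o=get_obs();print(o['tcp_pos'],o['orientation'],o['contact_force'],o['moment'])
p,d=save('side','low');q=proj('side',[.6145,.0422,.08])[0].astype(int);cv2.imwrite('pics/low_c.png',cv2.resize(p[q[1]-40:q[1]+40,q[0]-50:q[0]+50,::-1],(600,480),interpolation=cv2.INTER_CUBIC))"
```

```text
clock: 7.75
tcp_pos: [0.5174, 0.0583, 0.0847]
orientation: [-0.286, -3.128, 0.0]
contact_force: [-0.1, -0.4, -3.3]
grip_width: 0.0156
gripper_force: 98.0
clock: 8.38
tcp_pos: [0.5175, 0.0582, 0.08]
orientation: [-0.286, -3.128, -0.0]
contact_force: [0.2, 1.1, -3.6]
grip_width: 0.0163
gripper_force: 98.0
[0.51748071 0.05823028 0.07997189] [-2.86035523e-01 -3.12840317e+00 -2.19737419e-05] [ 0.20226796  1.07209379 -3.5614979 ] [ 0.0272224   0.08309123 -0.02017287]
```

View pics/low_c.png

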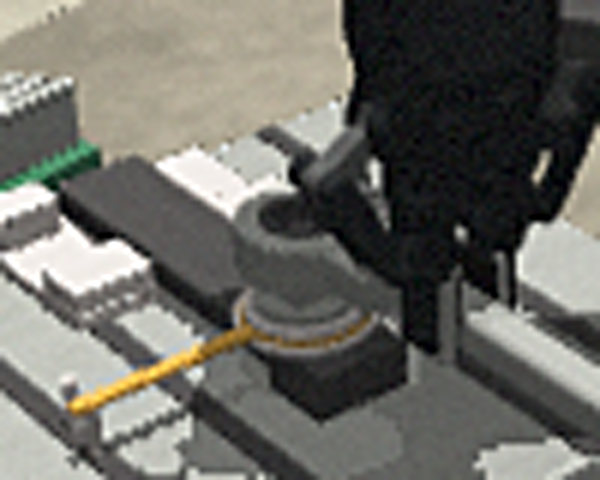

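The ring is around the stud and not touching yet. I keep lowering in small steps.

```bash
python3 -m pendant '{"translation":[[0,0.04,-0.04],[0,0.04,-0.08],[0,0.04,-0.12],[0,0.04,-0.12]],"delta_rot":[[0,0,0],[0,0,0],[0,0,0],[0,0,0]]}'
python3 -m pendant '{"translation":[[0,0,-0.04],[0,0,-0.08],[0,0,-0.12],[0,0,-0.12]],"delta_rot":[[0,0,0],[0,0,0],[0,0,0],[0,0,0]]}'
```

```text
clock: 8.93
tcp_pos: [0.5176, 0.0593, 0.077]
orientation: [0.286, 3.129, 0.0]
contact_force: [0.4, 0.3, -2.8]
grip_width: 0.016
gripper_force: 98.0
clock: 9.43
tcp_pos: [0.5185, 0.0593, 0.0742]
orientation: [0.286, 3.127, 0.001]
contact_force: [3.2, 0.4, -5.2]
grip_width: 0.0164
gripper_force: 98.0
```

```bash
python3 -m pendant '{"translation":[[0.06,0,0],[0.06,0,-0.04],[0.06,0,-0.08],[0.06,0,-0.12],[0.06,0,-0.12]],"delta_rot":[[0,0,0],[0,0,0],[0,0,0],[0,0,0],[0,0,0]]}'
python3 -m pendant '{"translation":[[0,0,-0.04],[0,0,-0.08],[0,0,-0.12],[0,0,-0.12]],"delta_rot":[[0,0,0],[0,0,0],[0,0,0],[0,0,0]]}'
python3 -c "
from h import *
o=get_obs();print(o['tcp_pos'],o['contact_force'],o['moment'])"
```

```text
clock: 10.05
tcp_pos: [0.5187, 0.0592, 0.0709]
orientation: [-0.286, -3.128, 0.0]
contact_force: [0.7, 0.2, -3.1]
grip_width: 0.0161
gripper_force: 98.0
clock: 10.55
tcp_pos: [0.5189, 0.0593, 0.068]
orientation: [-0.286, -3.128, 0.0]
contact_force: [0.2, -1.4, -4.0]
grip_width: 0.0158
gripper_force: 98.0
[0.51894086 0.05925578 0.06795411] [ 0.15018697 -1.42795477 -4.04296131] [0.01357633 0.06387302 0.02156636]
```

```bash
python3 -m pendant '{"translation":[[0,0,-0.05],[0,0,-0.1],[0,0,-0.14],[0,0,-0.16],[0,0,-0.16]],"delta_rot":[[0,0,0],[0,0,0],[0,0,0],[0,0,0],[0,0,0]]}'
python3 -c "
from h import *
o=get_obs();print(o['tcp_pos'],o['contact_force'],o['moment'])"
```

```text
clock: 11.18
tcp_pos: [0.519, 0.0593, 0.064]
orientation: [-0.286, -3.128, -0.0]
contact_force: [0.3, 0.0, -4.2]
grip_width: 0.0159
gripper_force: 98.1
[0.51903498 0.05928841 0.06401269] [ 0.28408477  0.02621156 -4.240989  ] [0.02333785 0.08355805 0.08296887]
```

```bash
python3 -m pendant '{"translation":[[0,0,-0.03],[0,0,-0.06],[0,0,-0.06]],"delta_rot":[[0,0,0],[0,0,0],[0,0,0]]}'
python3 - <<'E'
from h import *
o=get_obs();print(o['tcp_pos'],o['contact_force'],o['moment'])
# arc rows: tcp about nut axis
c=np.array([.6145,.0422]);v=o['tcp_pos'][:2]-c;print('r',np.hypot(*v),'ang',np.degrees(np.arctan2(-v[1],-v[0])))
for step in(1,-1):
  for k in range(0,45,6):
    a=np.radians(k*step);R=np.array([[np.cos(a),-np.sin(a)],[np.sin(a),np.cos(a)]]);print(k*step,k*step/5,np.round((R@v-v)/.025,2))
E
```

```text
clock: 11.55
tcp_pos: [0.5194, 0.0594, 0.0629]
orientation: [0.286, 3.128, 0.0]
contact_force: [-1.2, -0.7, -0.1]
grip_width: 0.0162
gripper_force: 98.5
[0.51942844 0.05939029 0.06288669] [-1.16425324 -0.67262922 -0.07859566] [-0.03680757 -0.14213222 -0.04234301]
r 0.09661318924326803 ang -10.249155975272174
0 0.0 [0. 0.]
6 1.2 [-0.05 -0.4 ]
12 2.4 [-0.06 -0.81]
18 3.6 [-0.03 -1.21]
24 4.8 [ 0.05 -1.61]
30 6.0 [ 0.17 -1.99]
36 7.2 [ 0.32 -2.37]
42 8.4 [ 0.52 -2.72]
0 0.0 [0. 0.]
-6 -1.2 [0.09 0.39]
-12 -2.4 [0.23 0.78]
-18 -3.6 [0.4  1.14]
-24 -4.8 [0.61 1.49]
-30 -6.0 [0.85 1.81]
-36 -7.2 [1.13 2.1 ]
-42 -8.4 [1.44 2.37]
```

The ring is seated: the vertical load has dropped by about 4 N onto the flange. First tightening stroke, 40° clockwise.

```bash
python3 -m pendant '{"translation":[[0.04,0.2,0],[0.09,0.39,0],[0.15,0.59,0],[0.23,0.78,0],[0.31,0.96,0],[0.4,1.14,0],[0.5,1.32,0],[0.61,1.49,0],[0.73,1.65,0],[0.85,1.81,0],[0.99,1.96,0],[1.13,2.1,0]],"delta_rot":[[0,0,-0.6],[0,0,-1.2],[0,0,-1.8],[0,0,-2.4],[0,0,-3],[0,0,-3.6],[0,0,-4.2],[0,0,-4.8],[0,0,-5.4],[0,0,-6],[0,0,-6.6],[0,0,-7.2]]}'
cat > st.py <<'E'
from h import *
import sys
o=get_obs();c=np.array([.6145,.0422]);v=o['tcp_pos'][:2]-c;F=o['contact_force'];r=np.hypot(*v);t=np.array([-v[1],v[0]])/r
w=o['orientation'];print('r %.4f arm %.2f yaw %.2f Ft %.1f Fr %.1f Fz %.1f Mz %.2f z %.4f'%(r,np.degrees(np.arctan2(-v[1],-v[0])),(np.degrees(2*np.arctan2(w[1],w[0]))+90)%180-90,F[:2]@t,F[:2]@v/r,F[2],o['moment'][2],o['tcp_pos'][2]),'Tq %.2f'%(F[:2]@t*r+o['moment'][2]),o['tcp_pos'])
E
cat > pt.py <<'E'
from h import *
import sys
f=sys.argv[1];ims=[]
for n in('top','side'):
    p,d=save(n,f+n);W=world(n,d)
    b=(p[...,0].astype(int)-p[...,2]>55)&(d>0)&(W[...,2]>.038)&(W[...,2]<.06)
    a=np.radians(-10.0);X=W-[.6145,.0422,0];x=X[...,0]*np.cos(a)+X[...,1]*np.sin(a);y=-X[...,0]*np.sin(a)+X[...,1]*np.cos(a)
    b&=(y>.028)&(y<.125)&(abs(x)<.05);th=np.arctan2(x[b],y[b])
    print(n,b.sum(),end=' ')
    if b.sum()>5: 
        l=cv2.fitLine(np.stack([x[b],y[b]],1).astype(np.float32),cv2.DIST_HUBER,0,.001,.001).ravel();print('radial %.3f slope %.3f ymax %.3f'%(np.average(th,weights=y[b]),np.arctan(l[0]/l[1]),y[b].max()),end='')
    print()
    q=proj(n,[.63,.10,.05])[0].astype(int);ims.append(cv2.resize(p[max(q[1]-40,0):q[1]+40,q[0]-40:q[0]+40,::-1],(400,400),interpolation=cv2.INTER_CUBIC))
cv2.imwrite('pics/'+f+'.png',np.hstack(ims))
E
python3 st.py; python3 pt.py s1
```

```text
clock: 13.05
tcp_pos: [0.5465, 0.1111, 0.0626]
orientation: [-1.238, -2.887, 0.004]
contact_force: [-3.3, -1.6, 3.7]
grip_width: 0.016
gripper_force: 99.4
r 0.0968 arm -45.37 yaw -46.42 Ft 3.5 Fr 1.2 Fz 3.7 Mz 0.65 z 0.0626 Tq 0.99 [0.54646671 0.11112512 0.06256439]
top 0 
side 68 radial 0.012 slope -0.017 ymax 0.111
```

```bash
python3 - <<'E'
from h import *
def rows(a0,da,n,r=.0966):
    a=np.radians(a0+da*np.arange(n+1)/n);P=-r*np.stack([np.cos(a),np.sin(a)],1);print(a0,da);print([[float(x) for x in q]+[0] for q in np.round((P-P[0])[1:]/.025,2)],[round(da/5*k/n,2) for k in range(1,n+1)])
rows(-46.25,76.25,12)
rows(30,-30,6)
rows(0,-12,6)
# baseline of pointer measure
for n in('side','top'):
    z=np.load('pics/%s0.npz'%n);p=z['p'];W=world(n,z['d'])
    b=(p[...,0].astype(int)-p[...,2]>55)&(z['d']>0)&(W[...,2]>.038)&(W[...,2]<.06)
    a=np.radians(-10.0);X=W-[.6145,.0422,0];x=X[...,0]*np.cos(a)+X[...,1]*np.sin(a);y=-X[...,0]*np.sin(a)+X[...,1]*np.cos(a)
    b&=(y>.028)&(y<.125)&(abs(x)<.05);print(n,b.sum(),np.average(np.arctan2(x[b],y[b]),weights=y[b]),y[b].max())
E
```

```text
-46.25 76.25
[[-0.29, -0.31, 0], [-0.55, -0.66, 0], [-0.77, -1.03, 0], [-0.94, -1.42, 0], [-1.07, -1.83, 0], [-1.15, -2.25, 0], [-1.19, -2.67, 0], [-1.18, -3.1, 0], [-1.12, -3.52, 0], [-1.02, -3.94, 0], [-0.87, -4.34, 0], [-0.67, -4.72, 0]] [1.27, 2.54, 3.81, 5.08, 6.35, 7.62, 8.9, 10.17, 11.44, 12.71, 13.98, 15.25]
30 -30
[[-0.16, 0.3, 0], [-0.28, 0.61, 0], [-0.39, 0.93, 0], [-0.46, 1.26, 0], [-0.5, 1.6, 0], [-0.52, 1.93, 0]] [-1.0, -2.0, -3.0, -4.0, -5.0, -6.0]
0 -12
[[0.0, 0.13, 0], [0.01, 0.27, 0], [0.02, 0.4, 0], [0.04, 0.54, 0], [0.06, 0.67, 0], [0.08, 0.8, 0]] [-0.4, -0.8, -1.2, -1.6, -2.0, -2.4]
side 83 0.021021941531018322 0.10995465817129677
top 77 0.009833310217668177 0.10744446235778903
```

```bash
python3 -m pendant '{"translation":[[-0.29,-0.31,0],[-0.55,-0.66,0],[-0.77,-1.03,0],[-0.94,-1.42,0],[-1.07,-1.83,0],[-1.15,-2.25,0],[-1.19,-2.67,0],[-1.18,-3.1,0],[-1.12,-3.52,0],[-1.02,-3.94,0],[-0.87,-4.34,0],[-0.67,-4.72,0]],"delta_rot":[[0,0,1.27],[0,0,2.54],[0,0,3.81],[0,0,5.08],[0,0,6.35],[0,0,7.62],[0,0,8.9],[0,0,10.17],[0,0,11.44],[0,0,12.71],[0,0,13.98],[0,0,15.25]]}'; python3 st.py
python3 -m pendant '{"translation":[[-0.16,0.3,0],[-0.28,0.61,0],[-0.39,0.93,0],[-0.46,1.26,0],[-0.5,1.6,0],[-0.52,1.93,0]],"delta_rot":[[0,0,-1],[0,0,-2],[0,0,-3],[0,0,-4],[0,0,-5],[0,0,-6]]}'; python3 st.py; python3 pt.py s2
```

```text
clock: 14.65
tcp_pos: [0.5312, -0.0071, 0.0629]
orientation: [-0.812, 3.034, -0.0]
contact_force: [-0.5, -1.8, 0.7]
grip_width: 0.0163
gripper_force: 98.5
r 0.0968 arm 30.62 yaw 29.98 Ft 1.3 Fr 1.4 Fz 0.7 Mz -0.09 z 0.0629 Tq 0.04 [ 0.53116757 -0.00711432  0.0628547 ]
clock: 15.4
tcp_pos: [0.5177, 0.0405, 0.0627]
orientation: [0.008, 3.141, -0.004]
contact_force: [-1.3, -5.4, 1.8]
grip_width: 0.0158
gripper_force: 99.2
r 0.0968 arm 1.01 yaw -0.30 Ft 5.4 Fr 1.4 Fz 1.8 Mz 0.66 z 0.0627 Tq 1.18 [0.51770785 0.04049724 0.06269178]
top 45 radial 0.009 slope -0.011 ymax 0.108
side 86 radial 0.024 slope 0.013 ymax 0.111
```

Ratcheting works and the pointer is still at zero. I go forward 12°, then in 4° steps while watching the pointer.

```bash
python3 - <<'E'
import numpy as np
a=np.radians(-np.arange(0,44,4));P=-.0966*np.stack([np.cos(a),np.sin(a)],1)
for k in range(10):print(-4*k,np.round((P[k+1]-P[k])/.025,2))
E
python3 -m pendant '{"translation":[[0,0.13,0],[0.01,0.27,0],[0.02,0.4,0],[0.04,0.54,0],[0.06,0.67,0],[0.08,0.8,0]],"delta_rot":[[0,0,-0.4],[0,0,-0.8],[0,0,-1.2],[0,0,-1.6],[0,0,-2],[0,0,-2.4]]}' >/dev/null; python3 st.py; python3 pt.py s3
```

```text
0 [0.01 0.27]
-4 [0.03 0.27]
-8 [0.05 0.27]
-12 [0.07 0.26]
-16 [0.08 0.26]
-20 [0.1  0.25]
-24 [0.12 0.24]
-28 [0.13 0.23]
-32 [0.15 0.22]
-36 [0.17 0.21]
r 0.0968 arm -10.96 yaw -12.14 Ft 5.3 Fr 0.8 Fz 1.6 Mz 0.61 z 0.0626 Tq 1.12 [0.5194605  0.06060259 0.06256272]
top 19 radial 0.011 slope 0.010 ymax 0.108
side 84 radial 0.021 slope -0.006 ymax 0.110
```

```bash
python3 -m pendant '{"translation":[[0.03,0.13,0],[0.07,0.26,0]],"delta_rot":[[0,0,-0.4],[0,0,-0.8]]}' >/dev/null; python3 st.py; python3 pt.py s4
python3 -m pendant '{"translation":[[0.04,0.13,0],[0.08,0.26,0]],"delta_rot":[[0,0,-0.4],[0,0,-0.8]]}' >/dev/null; python3 st.py; python3 pt.py s5
```

```text
r 0.0968 arm -15.00 yaw -16.16 Ft 5.7 Fr 1.9 Fz 2.6 Mz 0.57 z 0.0625 Tq 1.12 [0.52100336 0.06726101 0.06253786]
top 8 radial 0.006 slope -0.004 ymax 0.107
side 81 radial 0.023 slope 0.004 ymax 0.111
r 0.0968 arm -19.02 yaw -20.16 Ft 4.8 Fr 1.0 Fz 2.7 Mz 0.59 z 0.0625 Tq 1.05 [0.52298712 0.07374837 0.06251878]
top 1 
side 81 radial 0.023 slope -0.001 ymax 0.109
```

```bash
python3 -m pendant '{"translation":[[0.05,0.12,0],[0.1,0.25,0]],"delta_rot":[[0,0,-0.4],[0,0,-0.8]]}' >/dev/null; python3 st.py; python3 pt.py s6
python3 -m pendant '{"translation":[[0.06,0.12,0],[0.12,0.24,0]],"delta_rot":[[0,0,-0.4],[0,0,-0.8]]}' >/dev/null; python3 st.py; python3 pt.py s7
```

```text
r 0.0968 arm -23.03 yaw -24.15 Ft 5.8 Fr 1.1 Fz 2.3 Mz 0.60 z 0.0625 Tq 1.15 [0.52541964 0.08006459 0.06249857]
top 0 
side 80 radial 0.020 slope -0.007 ymax 0.111
r 0.0968 arm -27.07 yaw -28.13 Ft 6.0 Fr 0.8 Fz 2.8 Mz 0.57 z 0.0625 Tq 1.15 [0.52827591 0.08627336 0.0624669 ]
top 0 
side 79 radial 0.017 slope -0.002 ymax 0.111
```

```bash
python3 -m pendant '{"translation":[[0.06,0.12,0],[0.13,0.23,0]],"delta_rot":[[0,0,-0.4],[0,0,-0.8]]}' >/dev/null; python3 st.py; python3 pt.py s8
python3 -m pendant '{"translation":[[0.07,0.11,0],[0.15,0.22,0]],"delta_rot":[[0,0,-0.4],[0,0,-0.8]]}' >/dev/null; python3 st.py; python3 pt.py s9
```

```text
r 0.0968 arm -31.07 yaw -32.12 Ft 5.8 Fr 0.4 Fz 3.0 Mz 0.59 z 0.0625 Tq 1.15 [0.5315662  0.09216049 0.06246707]
top 0 
side 79 radial 0.018 slope -0.001 ymax 0.111
r 0.0968 arm -35.11 yaw -36.15 Ft 4.9 Fr 1.1 Fz 2.3 Mz 0.59 z 0.0625 Tq 1.07 [0.53529304 0.09787822 0.06246675]
top 0 
side 72 radial 0.014 slope -0.006 ymax 0.112
```

```bash
python3 -m pendant '{"translation":[[0.08,0.11,0],[0.17,0.21,0]],"delta_rot":[[0,0,-0.4],[0,0,-0.8]]}' >/dev/null; python3 st.py; python3 pt.py s10
python3 -m pendant '{"translation":[[0.09,0.1,0],[0.18,0.2,0]],"delta_rot":[[0,0,-0.4],[0,0,-0.8]]}' >/dev/null; python3 st.py; python3 pt.py s11
```

```text
r 0.0968 arm -39.15 yaw -40.13 Ft 4.4 Fr 1.4 Fz 4.4 Mz 0.54 z 0.0624 Tq 0.97 [0.53939418 0.10334169 0.06243786]
top 0 
side 68 radial 0.016 slope 0.004 ymax 0.110
r 0.0969 arm -43.15 yaw -44.12 Ft 5.7 Fr 0.1 Fz 3.8 Mz 0.56 z 0.0624 Tq 1.11 [0.54380739 0.10847684 0.06241859]
top 0 
side 68 radial 0.012 slope 0.014 ymax 0.110
```

```bash
python3 - <<'E'
import numpy as np
a=np.radians(-44+75*np.arange(13)/12);P=-.0966*np.stack([np.cos(a),np.sin(a)],1)
print([[float(x) for x in q]+[0] for q in np.round((P-P[0])[1:]/.025,2)],np.round(15*np.arange(1,13)/12,2))
a=np.radians(31-2*np.arange(20));P=-.0966*np.stack([np.cos(a),np.sin(a)],1)
for k in range(19):print(31-2*k,np.round((P[k+1]-P[k])/.025,3),end=';')
E
```

```text
[[-0.28, -0.32, 0], [-0.52, -0.67, 0], [-0.72, -1.04, 0], [-0.87, -1.43, 0], [-0.99, -1.83, 0], [-1.06, -2.25, 0], [-1.08, -2.67, 0], [-1.06, -3.09, 0], [-1.0, -3.5, 0], [-0.88, -3.91, 0], [-0.73, -4.3, 0], [-0.53, -4.67, 0]] [ 1.25  2.5   3.75  5.    6.25  7.5   8.75 10.   11.25 12.5  13.75 15.  ]
31 [-0.067  0.117];29 [-0.063  0.119];27 [-0.059  0.121];25 [-0.055  0.123];23 [-0.051  0.125];21 [-0.046  0.127];19 [-0.042  0.128];17 [-0.037  0.13 ];15 [-0.033  0.131];13 [-0.028  0.132];11 [-0.023  0.133];9 [-0.019  0.134];7 [-0.014  0.134];5 [-0.009  0.135];3 [-0.005  0.135];1 [0.    0.135];-1 [0.005 0.135];-3 [0.009 0.135];-5 [0.014 0.134];
```

```bash
python3 -m pendant '{"translation":[[-0.28,-0.32,0],[-0.52,-0.67,0],[-0.72,-1.04,0],[-0.87,-1.43,0],[-0.99,-1.83,0],[-1.06,-2.25,0],[-1.08,-2.67,0],[-1.06,-3.09,0],[-1.0,-3.5,0],[-0.88,-3.91,0],[-0.73,-4.3,0],[-0.53,-4.67,0]],"delta_rot":[[0,0,1.25],[0,0,2.5],[0,0,3.75],[0,0,5],[0,0,6.25],[0,0,7.5],[0,0,8.75],[0,0,10],[0,0,11.25],[0,0,12.5],[0,0,13.75],[0,0,15]]}'>/dev/null; python3 st.py
python3 -m pendant '{"translation":[[-0.07,0.12,0],[-0.13,0.24,0],[-0.13,0.24,0]],"delta_rot":[[0,0,-0.4],[0,0,-0.8],[0,0,-0.8]]}' >/dev/null; python3 st.py; python3 pt.py s12
```

```text
r 0.0966 arm 31.54 yaw 30.99 Ft 1.3 Fr 1.6 Fz 0.4 Mz -0.14 z 0.0628 Tq -0.01 [ 0.53215789 -0.00832985  0.06281528]
r 0.0964 arm 26.91 yaw 26.74 Ft 2.3 Fr -0.0 Fz 0.6 Mz -0.23 z 0.0629 Tq -0.01 [ 0.52856568 -0.00140872  0.06291363]
top 72 radial 0.011 slope -0.002 ymax 0.108
side 84 radial 0.023 slope -0.008 ymax 0.110
```

```bash
python3 -m pendant '{"translation":[[-0.06,0.12,0],[-0.11,0.25,0]],"delta_rot":[[0,0,-0.4],[0,0,-0.8]]}' >/dev/null; python3 st.py; python3 pt.py s13
python3 -m pendant '{"translation":[[-0.05,0.13,0],[-0.1,0.25,0]],"delta_rot":[[0,0,-0.4],[0,0,-0.8]]}' >/dev/null; python3 st.py; python3 pt.py s14
```

```text
r 0.0968 arm 22.97 yaw 22.65 Ft 3.0 Fr 0.2 Fz 1.9 Mz -0.22 z 0.0627 Tq 0.06 [0.5253409  0.0044141  0.06267917]
top 74 radial 0.010 slope 0.001 ymax 0.108
side 85 radial 0.019 slope 0.003 ymax 0.111
r 0.0970 arm 19.17 yaw 18.65 Ft 3.7 Fr -1.0 Fz 1.1 Mz -0.15 z 0.0626 Tq 0.20 [0.52289128 0.0103495  0.06262055]
top 73 radial 0.011 slope 0.009 ymax 0.108
side 85 radial 0.026 slope -0.018 ymax 0.110
```

```bash
python3 -m pendant '{"translation":[[-0.04,0.13,0],[-0.08,0.26,0]],"delta_rot":[[0,0,-0.4],[0,0,-0.8]]}' >/dev/null; python3 st.py; python3 pt.py s15
python3 -m pendant '{"translation":[[-0.03,0.13,0],[-0.06,0.26,0]],"delta_rot":[[0,0,-0.4],[0,0,-0.8]]}' >/dev/null; python3 st.py; python3 pt.py s16
```

```text
r 0.0970 arm 15.37 yaw 14.67 Ft 7.0 Fr -0.2 Fz 1.9 Mz 0.08 z 0.0626 Tq 0.76 [0.52098772 0.01648641 0.06257835]
top 68 radial 0.009 slope -0.004 ymax 0.107
side 85 radial 0.024 slope -0.001 ymax 0.111
r 0.0969 arm 11.72 yaw 10.70 Ft 7.4 Fr -1.4 Fz 2.0 Mz 0.36 z 0.0626 Tq 1.07 [0.5195968  0.02250864 0.06257655]
top 62 radial 0.010 slope -0.008 ymax 0.108
side 87 radial 0.026 slope 0.011 ymax 0.110
```

```bash
python3 -m pendant '{"translation":[[-0.02,0.13,0],[-0.04,0.27,0]],"delta_rot":[[0,0,-0.4],[0,0,-0.8]]}' >/dev/null; python3 st.py; python3 pt.py s17
```

```text
r 0.0969 arm 7.78 yaw 6.70 Ft 6.3 Fr -0.5 Fz 2.9 Mz 0.34 z 0.0625 Tq 0.95 [0.51844614 0.0290838  0.06252411]
top 57 radial 0.009 slope 0.003 ymax 0.107
side 85 radial 0.021 slope -0.005 ymax 0.110
```

```bash
python3 -m pendant '{"translation":[[-0.01,0.13,0],[-0.02,0.27,0]],"delta_rot":[[0,0,-0.4],[0,0,-0.8]]}' >/dev/null; python3 st.py; python3 pt.py s18
```

```text
r 0.0969 arm 3.78 yaw 2.71 Ft 7.7 Fr -1.2 Fz 2.7 Mz 0.39 z 0.0625 Tq 1.14 [0.51778009 0.0358127  0.0624884 ]
top 50 radial 0.010 slope -0.011 ymax 0.107
side 84 radial 0.019 slope -0.018 ymax 0.110
```

```bash
python3 -m pendant '{"translation":[[0,0.13,0],[0,0.27,0]],"delta_rot":[[0,0,-0.4],[0,0,-0.8]]}' >/dev/null; python3 st.py; python3 pt.py s19
```

```text
r 0.0969 arm -0.21 yaw -1.28 Ft 6.8 Fr -1.0 Fz 2.8 Mz 0.43 z 0.0624 Tq 1.10 [0.51756219 0.04256112 0.06244392]
top 43 radial 0.009 slope 0.002 ymax 0.108
side 84 radial 0.019 slope -0.007 ymax 0.111
```

```bash
python3 -m pendant '{"translation":[[0.01,0.13,0],[0.02,0.27,0]],"delta_rot":[[0,0,-0.4],[0,0,-0.8]]}' >/dev/null; python3 st.py; python3 pt.py s20
```

```text
r 0.0969 arm -4.22 yaw -5.27 Ft 7.1 Fr -1.1 Fz 2.5 Mz 0.44 z 0.0624 Tq 1.13 [0.5178351  0.04932777 0.06239369]
top 34 radial 0.009 slope 0.009 ymax 0.107
side 85 radial 0.019 slope 0.003 ymax 0.110
```

```bash
python3 -m pendant '{"translation":[[0.01,0.13,0],[0.03,0.27,0]],"delta_rot":[[0,0,-0.4],[0,0,-0.8]]}' >/dev/null; python3 st.py; python3 pt.py s21
```

```text
r 0.0969 arm -8.22 yaw -9.27 Ft 6.8 Fr -2.0 Fz 3.0 Mz 0.44 z 0.0624 Tq 1.10 [0.51858312 0.0560579  0.06236835]
top 25 radial 0.008 slope 0.022 ymax 0.107
side 84 radial 0.030 slope 0.022 ymax 0.110
```

```bash
python3 -m pendant '{"translation":[[0.02,0.13,0],[0.05,0.27,0]],"delta_rot":[[0,0,-0.4],[0,0,-0.8]]}' >/dev/null; python3 st.py; python3 pt.py s22
```

```text
r 0.0970 arm -12.13 yaw -13.26 Ft 7.3 Fr -2.2 Fz 3.9 Mz 0.50 z 0.0623 Tq 1.21 [0.51970161 0.06258264 0.06233468]
top 18 radial 0.048 slope -0.135 ymax 0.107
side 82 radial 0.061 slope 0.073 ymax 0.111
```

The pointer has started to move, at about 0.04 rad. One more step.

```bash
python3 -m pendant '{"translation":[[0.02,0.08,0],[0.05,0.2,0]],"delta_rot":[[0,0,-0.3],[0,0,-0.6]]}' >/dev/null; python3 st.py; python3 pt.py s23
```

```text
r 0.0970 arm -15.07 yaw -16.24 Ft 7.4 Fr -2.3 Fz 2.8 Mz 0.56 z 0.0623 Tq 1.27 [0.5208663  0.067416   0.06227047]
top 13 radial 0.072 slope -0.061 ymax 0.108
side 83 radial 0.088 slope 0.068 ymax 0.111
```

```bash
python3 -m pendant '{"translation":[[0.03,0.08,0],[0.06,0.19,0]],"delta_rot":[[0,0,-0.3],[0,0,-0.6]]}' >/dev/null; python3 st.py; python3 pt.py s24
```

```text
r 0.0970 arm -17.94 yaw -19.23 Ft 7.9 Fr -2.4 Fz 3.4 Mz 0.61 z 0.0622 Tq 1.37 [0.52224924 0.07207612 0.06223488]
top 10 radial 0.099 slope -0.245 ymax 0.109
side 81 radial 0.115 slope 0.082 ymax 0.110
```

```bash
python3 -m pendant '{"translation":[[0.04,0.13,0],[0.09,0.25,0],[0.09,0.25,0]],"delta_rot":[[0,0,-0.4],[0,0,-0.8],[0,0,-0.8]]}' >/dev/null; python3 st.py; python3 pt.py s25
```

```text
r 0.0970 arm -21.86 yaw -23.18 Ft 6.9 Fr -2.9 Fz 3.4 Mz 0.70 z 0.0622 Tq 1.37 [0.52449832 0.07831164 0.06219523]
top 2 
side 82 radial 0.151 slope 0.153 ymax 0.109
```

View pics/s25.png

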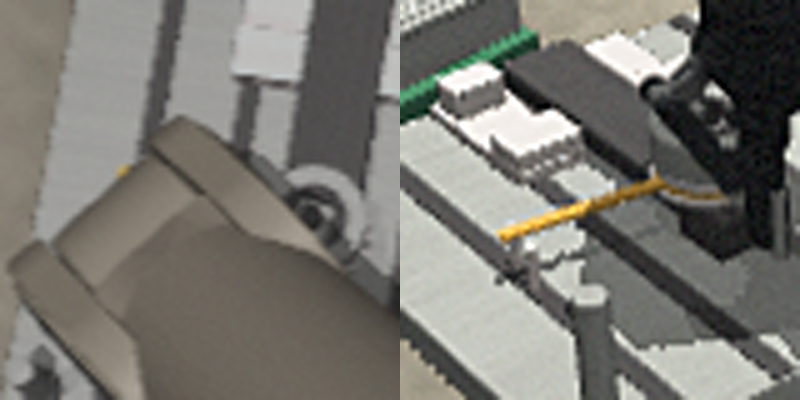

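The pointer stands at about 0.13 rad, clear of the first pin, which is at (530,250) in the side crop. I ease the pull and lift straight off.

```bash
python3 -m pendant '{"translation":[[-0.05,-0.12,0],[-0.09,-0.25,0],[-0.09,-0.25,0]],"delta_rot":[[0,0,0.4],[0,0,0.8],[0,0,0.8]]}' >/dev/null; python3 st.py
python3 -m pendant '{"translation":[[0,0,0.06],[0,0,0.15],[0,0,0.3],[0,0,0.5]],"delta_rot":[[0,0,0],[0,0,0],[0,0,0],[0,0,0]]}' >/dev/null; python3 st.py; python3 pt.py s26
```

```text
r 0.0970 arm -18.21 yaw -19.20 Ft 5.3 Fr -2.3 Fz 3.7 Mz 0.41 z 0.0623 Tq 0.92 [0.52238091 0.07249661 0.06232365]
r 0.0954 arm -17.94 yaw -19.25 Ft 3.5 Fr -15.5 Fz -18.3 Mz 0.55 z 0.0735 Tq 0.88 [0.52375236 0.0715824  0.07350685]
top 6 radial 0.142 slope -1.011 ymax 0.107
side 85 radial 0.144 slope 0.164 ymax 0.109
```

```bash
python3 -m pendant '{"translation":[[0,0,-0.2],[0,0,-0.4],[-0.05,-0.12,-0.44],[-0.08,-0.25,-0.44],[-0.12,-0.38,-0.44],[-0.15,-0.51,-0.44],[-0.15,-0.51,-0.44]],"delta_rot":[[0,0,0],[0,0,0],[0,0,0.4],[0,0,0.8],[0,0,1.2],[0,0,1.6],[0,0,1.6]]}' >/dev/null; python3 st.py
python3 -c "
from h import *
o=get_obs();print(o['orientation'],o['clock'],o['grip_width'],o['moment'])"; python3 pt.py s27
```

```text
r 0.0976 arm -10.85 yaw -11.22 Ft 5.0 Fr 0.3 Fz 1.6 Mz -0.29 z 0.0637 Tq 0.20 [0.51862971 0.06057179 0.06373907]
[-3.07110106e-01 -3.12522702e+00  5.25399931e-04] 27.65 0.01592690019494043 [-1.18141971 -0.19639537 -0.29062937]
top 28 radial 0.142 slope 0.038 ymax 0.107
side 86 radial 0.149 slope 0.144 ymax 0.109
```

```bash
python3 -m pendant '{"translation":[[0,0,0.06],[0,0,0.12],[0,0,0.18]],"delta_rot":[[0,0,0],[0,0,0],[0,0,0]]}' >/dev/null; python3 st.py
python3 -m pendant '{"translation":[[0,0,0.06],[0,0,0.12],[0,0,0.18]],"delta_rot":[[0,0,0],[0,0,0],[0,0,0]]}' >/dev/null; python3 st.py;python3 -c "
from h import *
o=get_obs();print(o['contact_force'],o['moment'])"
```

```text
r 0.0974 arm -10.81 yaw -11.26 Ft 4.0 Fr -5.7 Fz -8.8 Mz -0.17 z 0.0675 Tq 0.22 [0.51881553 0.06046274 0.06750547]
r 0.0974 arm -10.85 yaw -11.26 Ft 4.6 Fr -3.7 Fz -7.7 Mz -0.26 z 0.0720 Tq 0.19 [0.51885182 0.06053592 0.07204543]
[ 2.74684882 -5.23067731 -7.66355111] [-0.90006963 -0.34641719 -0.26180175]
```

```bash
python3 -m pendant '{"translation":[[0,0,0.08],[0,0,0.18],[0,0,0.28],[0,0,0.38]],"delta_rot":[[0,0,0],[0,0,0],[0,0,0],[0,0,0]]}' >/dev/null; python3 st.py
python3 -m pendant '{"translation":[[0,0,0.2],[0,0,0.5],[0,0,0.9],[0,0,1.4],[0,0,2],[0,0,2.6],[0,0,2.6]],"delta_rot":[[0,0,0],[0,0,0],[0,0,0],[0,0,0],[0,0,0],[0,0,0],[0,0,0]]}' >/dev/null; python3 st.py;python3 pt.py s28;python3 -c "
from h import *
o=get_obs();print(o['contact_force'],o['moment'])
p=np.load('pics/s28side.npz')['p'];q=proj('side',[.57,.05,.14])[0].astype(int);print(q);cv2.imwrite('pics/off.png',cv2.resize(p[max(q[1]-75,0):q[1]+75,q[0]-100:q[0]+100,::-1],(800,600),interpolation=cv2.INTER_CUBIC))"
```

```text
r 0.0978 arm -11.88 yaw -11.11 Ft -0.5 Fr 0.1 Fz -3.7 Mz 0.05 z 0.0826 Tq -0.01 [0.51879764 0.06234143 0.08255591]
r 0.0961 arm -11.40 yaw -11.22 Ft -0.3 Fr -0.5 Fz -4.1 Mz -0.01 z 0.1492 Tq -0.03 [0.52032438 0.06119439 0.1491568 ]
top 0 
side 84 radial 0.149 slope 0.151 ymax 0.109
[-0.16307133 -0.24256512 -4.0087506 ] [-0.07194084  0.11696817 -0.07553863]
[248 199]
```

View pics/off.png

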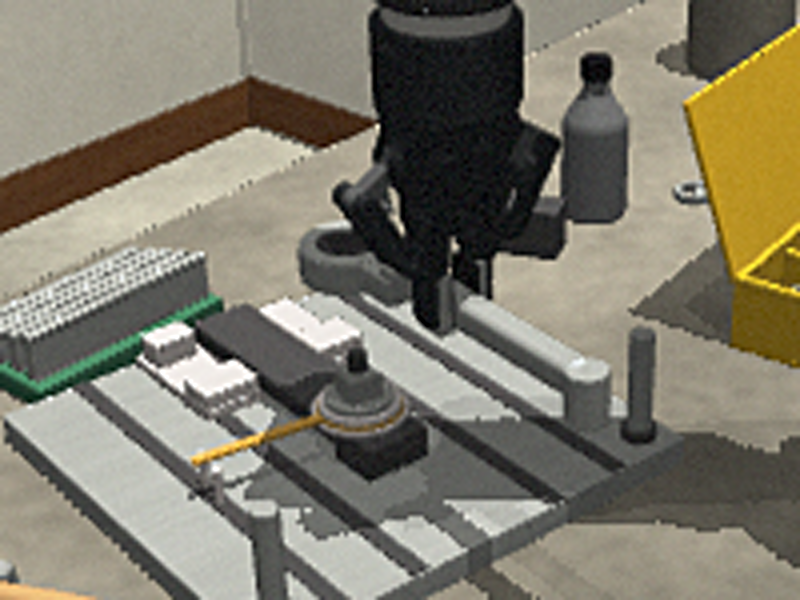

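The wrench is free and about level, and the pointer stands between the pins. Back to the mat.

```bash
python3 -m pendant '{"translation":[[-0.2,0.7,0.3],[-0.6,1.8,0.4],[-1,3.1,0.4],[-1.5,4.4,0.4],[-1.9,5.7,0.4],[-2.4,7,0.4],[-2.8,8.3,0.2],[-3.2,9.5,0],[-3.5,10.3,-0.6],[-3.54,10.53,-1.6],[-3.54,10.53,-2.6],[-3.54,10.53,-3.4]],"delta_rot":[[0,0,0.2],[0,0,0.5],[0,0,0.8],[0,0,1.1],[0,0,1.4],[0,0,1.7],[0,0,2],[0,0,2.3],[0,0,2.54],[0,0,2.54],[0,0,2.54],[0,0,2.54]]}'
python3 -m pendant '{"translation":[[0,0,-0.6],[0,0,-1.1],[0,0,-1.5],[0,0,-1.75],[0,0,-1.9],[0,0,-1.9]],"delta_rot":[[0,0,0],[0,0,0],[0,0,0],[0,0,0],[0,0,0],[0,0,0]]}'
python3 -c "
from h import *
p,d=save('side','land');W=world('side',d)
m=(d>0)&(W[...,2]>.012)&(W[...,2]<.05)&(abs(W[...,1]-.325)<.04)
for a,b in((.30,.33),(.33,.37),(.37,.40),(.50,.56)):
  k=m&(W[...,0]>a)&(W[...,0]<b);print(a,k.sum(),np.percentile(W[k][:,2],[10,50,90]) if k.sum() else '')"
```

```text
clock: 31.48
tcp_pos: [0.4297, 0.3252, 0.0616]
orientation: [0.044, -3.14, -0.0]
contact_force: [-0.1, 0.8, -3.8]
grip_width: 0.016
gripper_force: 99.5
clock: 32.22
tcp_pos: [0.4309, 0.3243, 0.0151]
orientation: [-0.041, 3.141, 0.0]
contact_force: [-1.0, 1.0, -3.4]
grip_width: 0.0156
gripper_force: 99.5
0.3 241 [0.01649141 0.03419464 0.03966477]
0.33 282 [0.02868096 0.03825207 0.04003768]
0.37 195 [0.02842529 0.03772102 0.03932843]
0.5 401 [0.01552815 0.02551312 0.02749492]
```

```bash
python3 -m pendant '{"translation":[[0,0,-0.05],[0,0,-0.1],[0,0,-0.14],[0,0,-0.14]],"delta_rot":[[0,0,0],[0,0,0],[0,0,0],[0,0,0]]}'
python3 -m pendant '{"translation":[[0,0,-0.02],[0,0,-0.04],[0,0,-0.04]],"delta_rot":[[0,0,0],[0,0,0],[0,0,0]]}'
```

```text
clock: 32.78
tcp_pos: [0.4309, 0.3244, 0.0119]
orientation: [-0.041, 3.141, 0.0]
contact_force: [-2.6, -1.6, 2.0]
grip_width: 0.0161
gripper_force: 100.0
clock: 33.15
tcp_pos: [0.4308, 0.3244, 0.0118]
orientation: [-0.041, 3.14, -0.001]
contact_force: [-4.3, -4.5, 13.4]
grip_width: 0.0159
gripper_force: 102.0
```

Landed. Open moderately and lift away.

```bash
python3 -m pendant '{"translation":[[0,0,0.04],[0,0,0.04],[0,0,0.04],[0,0,0.04],[0,0,0.04]],"delta_rot":[[0,0,0],[0,0,0],[0,0,0],[0,0,0],[0,0,0]]}' 0.45
python3 -m pendant '{"translation":[[0,0,0.2],[0,0,0.7],[0,0,1.5],[0,0,3],[0,0,5],[0,0,7],[-0.5,-1.5,7],[-1,-3,7],[-1,-4.5,7],[-1,-6,7],[-1,-6,7],[-1,-6,7]],"delta_rot":[[0,0,0],[0,0,0],[0,0,0],[0,0,0],[0,0,0],[0,0,0],[0,0,0],[0,0,0],[0,0,0],[0,0,0],[0,0,0],[0,0,0]]}'
python3 pt.py fin; python3 -c "
from h import *
z=np.load('pics/finside.npz');W=world('side',z['d']);d=z['d']
m=(d>0)&(W[...,2]>.012)&(W[...,2]<.05)&(abs(W[...,1]-.325)<.04)
for a,b in((.33,.37),(.37,.40),(.42,.46),(.50,.56)):
  k=m&(W[...,0]>a)&(W[...,0]<b);print(a,k.sum(),np.percentile(W[k][:,2],[10,50,90]) if k.sum() else '')"
```

```text
clock: 33.78
tcp_pos: [0.4308, 0.3243, 0.0115]
orientation: [0.041, -3.141, 0.0]
contact_force: [0.0, 0.4, 0.1]
grip_width: 0.0385
gripper_force: 0.0
clock: 35.28
tcp_pos: [0.406, 0.175, 0.1875]
orientation: [-0.041, 3.14, 0.001]
contact_force: [-0.5, 0.3, 0.4]
grip_width: 0.0387
gripper_force: 0.0
top 76 radial 0.141 slope 0.136 ymax 0.107
side 89 radial 0.151 slope 0.137 ymax 0.109
0.33 278 [0.02492154 0.03400746 0.03593799]
0.37 197 [0.02532035 0.03411832 0.03574354]
0.42 231 [0.02429169 0.03393337 0.03573306]
0.5 578 [0.0159958  0.02365114 0.02538227]
```

View pics/finside.png

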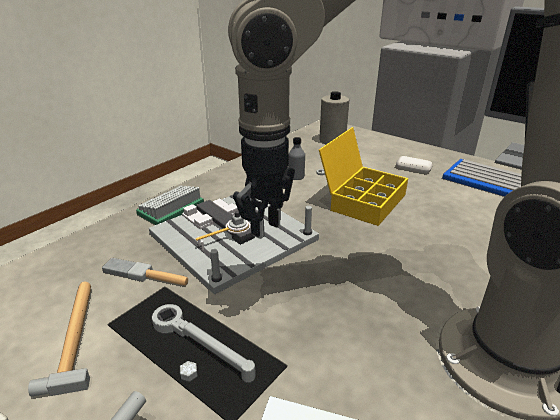

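The wrench lies flat on the mat, with its ring at (168,318) and its butt at (247,370). The spare nut hasn't moved, the pointer is at about 0.13 rad, and the hand is clear.

```bash
python3 -c "
from bench import hand_in;print(hand_in())"
```

```text
the job is handed in; nothing more can be done
None
```

The job is handed in: the clamp's pointer stands between its pins at about 0.13 rad, and the wrench lies flat on the mat. The hand is clear and no bystander was seen to move; the judge's verdict was not returned.

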